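Crack open the stuck soak tank

ROBOT

A 6-joint arm with a two-finger parallel gripper is mounted at the origin on the work surface. World frame = base frame: x ahead of the robot, y to its left, z up, the work surface at z = 0. Lengths are in m, angles in degrees, forces in N, time in s.
With the tool pointing down it reaches from about 0.325 to 0.775 m from the base axis. Payload 9.3 kg.
Tool frame: the origin (TCP) lies between the finger pads; the fingertips stand 22 mm ahead of it and the grasp point (between the pads) lies 3 mm ahead of it; z points along the fingers, y is the direction in which the jaws open and shut (so a half turn about z gives the same grasp; the last joint's range is limited). The gripper opens to 85 mm and grips with 20 to 120 N. Pads are 22 mm wide; open, the fingers measure 114 mm over their backs; the gripper's body (76 mm by 85 mm) begins 54 mm behind the grasp point. The pads swing forward as they close: fully open they stand 13 mm farther back than shut.
Start: joints at [66.773, 14.817, 1.232, 76.415, 0, 81.257], TCP at [0.138, 0.533, 0.253] pointing down, gripper open.
Joint ranges: [-174.27, 174.27], [-52.1, 104.24], [-59.71, 78.15], [-110.17, 111.67], [-87.03, 83.33], [-180, 180]. Speed limits (degrees/s): [127.2, 127.2, 159.86, 180, 180, 180].

INTERFACE

Orientations are given as a 3x3 rotation matrix whose columns are the frame's x, y, z axes.
In Python, from workcell import * gives the robot as it stands.
- The arm moves only by the tool drive_tool, never from a script. Its argument "targets" is a list of rows, each an object with "translation": the shift along the tool's x, y, z in mm, a list of three; "rot": the turn, a rotation vector about the tool's x, y, z in degrees, a list of three; "fingers": the closure, from 0 (fully open) to 1 (shut). In form: [{"translation": [tx, ty, tz], "rot": [ax, ay, az], "fingers": fingers}, ...]. A call has 1 to 20 rows; each row is the pose to reach, as a shift and turn from the pose commanded when the call began, along the tool's axes at that moment; what a row does not reach only later rows make up. A row lasts 1/12 s, in which the tool goes at most 41.7 mm and 7.16 degrees, less where a joint would pass 70% of its speed; a pose out of reach is approached as far as the arm can. A call with a gripper value outside its range is refused whole. The fingers move at their own pace and stop on an object; the grip force is fixed at half the most. Time passes only in rows, so rows that repeat a pose let the fingers close. It gives the time, the measured TCP pose, the force and the opening at its end, in the units of the state.
- get_obs(): the state, without advancing time (a new reading comes with each control period).
- get_image(name): name is "scene" or "top" or "wrist"; returns a dict with "color" (400x640x3 uint8, red, green, blue), "z_map" (400x640 float32, m along the optical axis (not along the pixel's ray), 0 where there is no reading), "vertical_fov" (degrees; the focal length in pixels is half the picture's height over the tangent of half this angle, whatever the lens; pixels are square), "cx", "cy" (the principal point, pixels), "world_from_camera" (4x4, takes a point from camera to world coordinates). Camera axes: x right, y down, z forward; pixel columns grow to the right and rows downward; lengths in m; the calibration is good to about 2 mm. A picture is of the moment at which its call begins.
- close_job(): hands the job in, once; it reports no verdict.
The state is a dict: "t": time; "joint_pos": joint angles; "dq": joint speeds; "tau": joint torques, N m; "ee_pos": TCP position; "ee_rot": TCP orientation; "wrist_force": force on the tool from outside, world axes, zero at the start; "ft_torque": the same for the moment, N m; "finger_gap": finger opening in m.
Only numpy, scipy, OpenCV 4.12 (cv2) and the standard library are available. Lean on these libraries where they do the work, as an engineer would, in place of code of your own. Each camera call takes 0.05 s, during which the arm holds its last target. There are 200 camera calls.

TASK

A small stain tin has been left on the lid of the blue gun-soak tank, whose gasket is stuck fast with dried lacquer: lift the tin off and set it down gently, standing upright on the cardboard sheet beside the tank. Then take the lid by its bow handle, pull until the seal breaks, and keep hold of the handle with the lid just ajar, its front edge about 4 cm up, to let the fumes out; never let the lid fly up past about twice that. The job finishes with you still holding the lid there; leave the jar, the tape roll and the spray gun where they stand.

Things in the scene. Friction and masses are not known exactly. Their poses are not given: they have to be found in the camera images.
- tank: Blue steel soak tank bolted to the bench, 220 (x) x 300 (y) mm, 136 mm high with its lid shut. Origin: centre of its underside; x points from its front to its hinge side, y along its width, z up. The stuck front gasket holds the lid against up to 12 to 20 N of upward pull at the handle, most at about 3 mm of rise; it has let go by 10 mm, then only the lid's weight is left, 2 to 5 N there.
- lid: Flat blue lid, 236 x 316 mm, hinged at the rear of the tank. Origin: middle of the hinge axis (tank frame x = +121, z = 134 mm); axes those of the tank when shut; it turns about its y axis, the front edge 239 mm from the hinge rising. Its tilt is the opening: 0 shut, 0.17 rad lifts the front edge 4 cm. Top face 136 mm above the bench when shut. No stay: let go, it drops.
- handle_grip (a point): Middle of the bar of the steel bow handle on the lid near its front edge: round bar 12 mm thick along the lid's y axis, 98 mm free between its two legs, its centre 40 mm above the lid's top face. In the lid frame it lies at x = -201, y = 0, z = +42 mm (tank frame, lid shut: x = -80, z = 176 mm).
- tin: Small round steel tin with a yellow band, 60 mm diameter, 75 mm high, about 0.24 kg, standing loose on the lid behind the handle. Origin: centre of its underside; z up its axis.
- card: Brown cardboard sheet lying fixed on the bench to one side of the tank, 220 (x) x 170 (y) x 4 mm thick. Origin: centre of its underside, z up.
- jar: Bystander: closed amber glass jar, 58 mm diameter, 85 mm high, standing on the black rubber mat on the other side of the tank. Origin: centre of its underside.
- tape: Bystander: roll of blue masking tape, 92 mm outer diameter, 24 mm high, flat on the rubber mat. Origin: centre of its underside.
- gun: Bystander: spray gun standing on its aluminium cup (80 mm diameter), 201 mm tall and about 170 mm long, far right of the bench. Origin: centre of the cup's underside.
Things that resemble listed ones, but are neither listed nor needed, are in the scene too. What is shaped like the tin but pink or red is not meant.

How it is judged:
By the outcome, as a careful person would: the job done as asked, in the order asked, and still so for the second after the job is handed in, while the arm keeps its last pose, push and grip.
It also fails if it takes over 51 s, if anything falls off the work surface, if the arm or the gripper's body presses on something with over 40 N, if the wrist force passes 120 N, or if a joint passes its speed limit or range.

## Working session

There is one attempt and no reset: what is moved stays moved. The work goes in short steps, Python scripts to look and compute and a tool call to move; the robot and the scene stay as the last step left them, time stands still between calls to the robot, and variables do not carry over. Pictures are saved under pics/ and viewed, about 8 in all and at most 12, crops included, and the job is handed in when it is done.

Besides the shell and the picture viewer there is one more tool, called as name(argument=value, ...) on one line, values as JSON. drive_tool: Moves the arm, as the interface text tells. Its arguments: {"type":"object","properties":{"targets":{"type":"array"}},"required":["targets"]}

```bash
ls; mkdir -p pics; cat > h.py <<'E'
from workcell import *
import numpy as np, cv2
def snap(n,f):
    im=get_image(n); cv2.imwrite('pics/'+f+'.png',im['color'][:,:,::-1]); np.savez('pics/'+f,**im); return im
def cloud(im):
    z=im['z_map']; h,w=z.shape; f=h/2/np.tan(np.radians(im['vertical_fov'])/2)
    u,v=np.meshgrid(np.arange(w),np.arange(h))
    P=np.stack([(u-im['cx'])*z/f,(v-im['cy'])*z/f,z],-1); T=np.array(im['world_from_camera'])
    return P@T[:3,:3].T+T[:3,3]
E
python3 - <<'E'
from h import *
a=snap('top','top0'); b=snap('scene','scene0')
print(get_obs())
E
```

```text
pics
{'t': 0.1, 'joint_pos': array([6.67735515e+01, 1.48496897e+01, 1.19525592e+00, 7.64160367e+01,
       5.48010859e-04, 8.12578988e+01]), 'dq': array([-0.04482798, -0.09383013,  0.03776061, -0.03108505, -0.05625035,
        0.00756104]), 'tau': array([ 5.70239077e-03, -5.56694233e+01,  3.45070803e+01,  1.16866536e-02,
       -1.27512594e-04, -6.72093805e-06]), 'ee_pos': array([0.13746868, 0.53232236, 0.25271408]), 'ee_rot': array([[-9.68215956e-01,  2.50115211e-01, -4.93836695e-04],
       [ 2.50115621e-01,  9.68215321e-01, -1.12648692e-03],
       [ 1.96388740e-04, -1.21419888e-03, -9.99999244e-01]]), 'wrist_force': array([ 0.25717047,  0.24054084, -0.28665627]), 'ft_torque': array([ 0.03506517, -0.06214381,  0.07063064]), 'finger_gap': 0.08507892203616389}
```

View pics/top0.png

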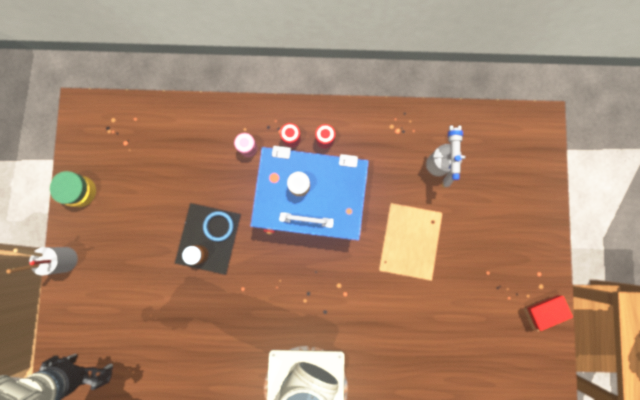

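View pics/scene0.png

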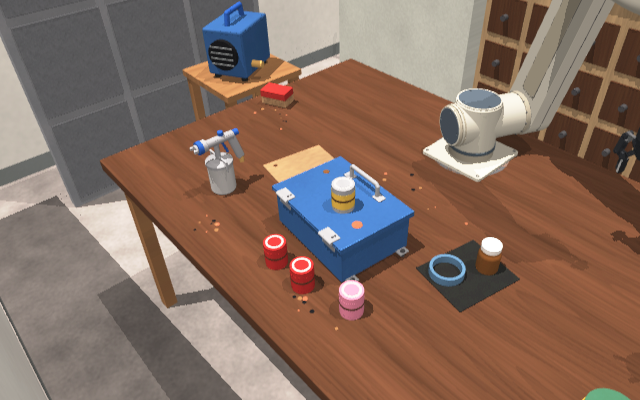

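Top view: the tin on the lid is at (298,183), with the handle bar between (283,218) and (331,223). The card is at (411,242), the jar at (192,255), the tape at (218,226) and the gun at (448,160). The scene view shows the tin's yellow band at (343,194).

Lookalikes in the top view:
- Red tins at (290,134) and (325,134).
- Pink tin at (245,144).
- Green/yellow can at (72,188).

I choose the yellow-banded tin standing on the lid.

```bash
python3 - <<'E'
import numpy as np,cv2
from h import cloud
d=dict(np.load('pics/top0.npz')); P=cloud(d); d2=dict(np.load('pics/scene0.npz')); Q=cloud(d2)
for C in (P,Q):
    A=C.reshape(-1,3)
    def sel(lo,hi): return A[np.all((A>lo)&(A<hi),1)]
    # tin centre found roughly
    if C is P:
        t=P[183,298]; print('tin px',t); c=P[242,411]; print('card px',c, 'handle',P[221,307],'bench',P[300,200])
    s=A[(abs(A[:,2]-.211)<.012)&(np.hypot(*(A[:,:2]-t[:2]).T)<.06)]
    if len(s)>5: print('tin top',len(s),s.mean(0),cv2.minEnclosingCircle(s[:,:2].astype(np.float32)))
    l=A[(abs(A[:,2]-.136)<.008)&(np.hypot(*(A[:,:2]-t[:2]).T)<.3)]
    r=cv2.minAreaRect(l[:,:2].astype(np.float32)); print('lid',len(l),r,l[:,2].mean())
    h=A[(abs(A[:,2]-.178)<.014)&(np.hypot(*(A[:,:2]-P[221,307][:2]).T)<.09)]
    if len(h)>5: print('handle',len(h),h.mean(0),cv2.minAreaRect(h[:,:2].astype(np.float32)))
# card by colour
hsv=cv2.cvtColor(d['color'],cv2.COLOR_RGB2HSV); m=(hsv[...,2]>170)&(hsv[...,0]>10)&(hsv[...,0]<25); m[:,:370]=0;m[:,450:]=0;m[:190]=0;m[290:]=0
print('card',m.sum(),cv2.minAreaRect(P[m][:,:2].astype(np.float32)),P[m].mean(0))
for n,(u,v) in dict(jar=(192,255),tape=(206,226),gun=(455,140),cup=(438,162),red1=(290,132),red2=(325,134)).items(): print(n,P[v,u].round(3))
im=cv2.imread('pics/scene0.png')[130:290,240:440]; cv2.imwrite('pics/crop.png',cv2.resize(im,None,fx=3,fy=3))
E
```

```text
tin px [0.61295944 0.03125704 0.21395614]
card px [ 0.46092774 -0.32676472  0.00066493] handle [0.51346044 0.00640886 0.13558402] bench [0.26191521 0.34224627 0.00276221]
tin top 369 [0.61519768 0.03071551 0.21149771] ((0.6157609820365906, 0.030923249199986458), 0.02982505038380623)
lid 8065 ((0.6014448404312134, 0.0005605816841125488), (0.31656569242477417, 0.2439517080783844), 84.19225311279297) 0.1362036541541778
handle 198 [0.52523499 0.00928449 0.18028561] ((0.5564249157905579, 0.00423368439078331), (0.11998094618320465, 0.08938056975603104), 84.18318939208984)
tin top 326 [0.62363302 0.03552086 0.20709344] ((0.6200402975082397, 0.032968919724226), 0.03250856697559357)
lid 6047 ((0.6049787998199463, 0.0017102956771850586), (0.3218662142753601, 0.24978086352348328), 84.14311981201172) 0.13271774124658484
handle 163 [0.52519209 0.01566738 0.17495009] ((0.5232875943183899, 0.012171842157840729), (0.11926908791065216, 0.014327612705528736), 84.34121704101562)
card 4757 ((0.4699263572692871, -0.24596762657165527), (0.3208135962486267, 0.41911670565605164), 1.1225221157073975) [ 0.46591584 -0.3340091   0.00966155]
jar [0.406 0.349 0.088]
tape [0.495 0.33  0.027]
gun [ 0.751 -0.409  0.192]
cup [ 0.703 -0.383  0.113]
red1 [0.794 0.07  0.076]
red2 [ 0.789 -0.04   0.078]
```

View pics/crop.png

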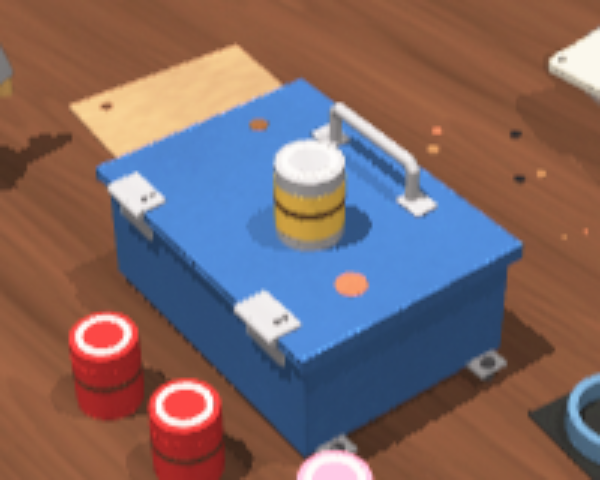

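The crop confirms the yellow-banded tin on the lid, behind the bow handle, with only the red and pink lookalikes around it. I'll add a move helper next.

```bash
cat >> h.py <<'E'
from scipy.spatial.transform import Rotation as Ro
def goto(p,jaw=None,tilt=0):
    o=get_obs(); R=np.array(o['ee_rot']); d=R.T@(np.array(p)-o['ee_pos'])*1e3
    s='move mm %s'%d.round(1)
    if jaw is not None:
        a=np.radians(jaw); y=np.array([np.cos(a),np.sin(a),0]); z=np.array([0,0,-1.])
        G=np.stack([np.cross(y,z),y,z],1)
        b=np.radians(84.2); G=Ro.from_rotvec(np.radians(tilt)*np.array([np.cos(b),np.sin(b),0])).as_matrix()@G
        s+=' rot deg %s'%np.degrees(Ro.from_matrix(R.T@G).as_rotvec()).round(2)
    print(s)
E
python3 -c "
from h import *
goto([.616,.031,.30],84.2)"
```

```text
move mm [-588.7 -365.8  -47. ] rot deg [-0.07 -0.02 -8.68]
```

drive_tool(targets=[{"translation":[-30,-18,-10],"rot":[0,0,-1],"fingers":0},{"translation":[-62,-38,-30],"rot":[0,0,-2],"fingers":0},{"translation":[-94,-58,-47],"rot":[0,0,-3],"fingers":0},{"translation":[-126,-78,-47],"rot":[0,0,-4],"fingers":0},{"translation":[-158,-98,-47],"rot":[0,0,-5],"fingers":0},{"translation":[-190,-118,-47],"rot":[0,0,-6],"fingers":0},{"translation":[-222,-138,-47],"rot":[0,0,-7],"fingers":0},{"translation":[-256,-159,-47],"rot":[0,0,-8],"fingers":0},{"translation":[-290,-180,-47],"rot":[0,0,-8.7],"fingers":0},{"translation":[-324,-201,-47],"rot":[0,0,-8.7],"fingers":0},{"translation":[-358,-222,-47],"rot":[0,0,-8.7],"fingers":0},{"translation":[-392,-243,-47],"rot":[0,0,-8.7],"fingers":0},{"translation":[-426,-264,-47],"rot":[0,0,-8.7],"fingers":0},{"translation":[-460,-285,-47],"rot":[0,0,-8.7],"fingers":0},{"translation":[-494,-307,-47],"rot":[0,0,-8.7],"fingers":0},{"translation":[-528,-328,-47],"rot":[0,0,-8.7],"fingers":0},{"translation":[-560,-348,-47],"rot":[0,0,-8.7],"fingers":0},{"translation":[-580,-360,-47],"rot":[0,0,-8.7],"fingers":0},{"translation":[-589,-366,-47],"rot":[0,0,-8.7],"fingers":0},{"translation":[-589,-366,-47],"rot":[0,0,-8.7],"fingers":0}])

```text
t: 1.77
ee_pos: [0.6174, 0.029, 0.2988]
ee_rot: [[-0.995, 0.103, -0.002], [0.103, 0.995, -0.0], [0.002, -0.0, -1.0]]
wrist_force: [0.2, 0.5, -0.3]
finger_gap: 0.0855
```

```bash
python3 -c "
from h import *
im=snap('wrist','w0'); A=cloud(im).reshape(-1,3)
print(get_obs()['ee_pos'])
s=A[(abs(A[:,2]-.211)<.006)&(np.hypot(A[:,0]-.616,A[:,1]-.031)<.06)]
print(len(s)); print(s.mean(0),cv2.minEnclosingCircle(s[:,:2].astype(np.float32)))
h=A[(abs(A[:,2]-.178)<.008)&(np.hypot(A[:,0]-.524,A[:,1]-.01)<.08)]
if len(h)>5: print(len(h),h.mean(0),cv2.minAreaRect(h[:,:2].astype(np.float32)))
goto([.616,.031,.185],84.2)"
```

```text
[0.61639296 0.03034785 0.29934968]
5942
[0.61355374 0.03013929 0.21231429] ((0.6157815456390381, 0.029646344482898712), 0.03035842254757881)
3492 [0.52262742 0.01010175 0.18117137] ((0.5566067695617676, 0.0038490518927574158), (0.12059416621923447, 0.09046153724193573), 84.15362548828125)
move mm [  0.3   0.6 114.4] rot deg [ 0.01 -0.1  -0.06]
```

View pics/w0.png

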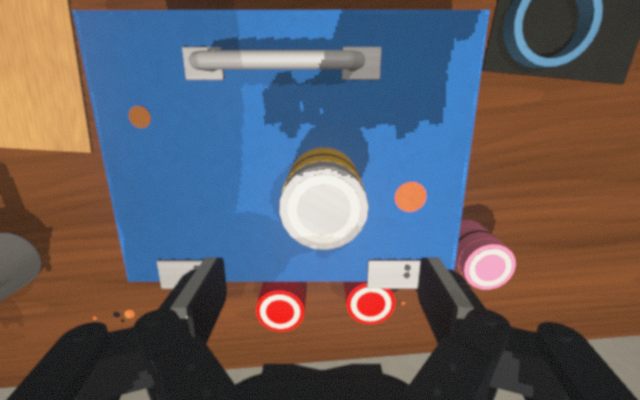

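The wrist view shows the tin lid at (323,208), between the jaws, with the handle bar at (272,60). The measurements agree to within 1 mm. I'll descend and grip.

drive_tool(targets=[{"translation":[0,0,15],"rot":[0,0,0],"fingers":0},{"translation":[0,0,40],"rot":[0,0,0],"fingers":0},{"translation":[0,0,62],"rot":[0,0,0],"fingers":0},{"translation":[0,0,80],"rot":[0,0,0],"fingers":0},{"translation":[0,0,95],"rot":[0,0,0],"fingers":0},{"translation":[0,0,106],"rot":[0,0,0],"fingers":0},{"translation":[0,0,112],"rot":[0,0,0],"fingers":0},{"translation":[0,0,115],"rot":[0,0,0],"fingers":0},{"translation":[0,0,115],"rot":[0,0,0],"fingers":0},{"translation":[0,0,115],"rot":[0,0,0],"fingers":0.2},{"translation":[0,0,115],"rot":[0,0,0],"fingers":0.3},{"translation":[0,0,115],"rot":[0,0,0],"fingers":0.5},{"translation":[0,0,115],"rot":[0,0,0],"fingers":1},{"translation":[0,0,115],"rot":[0,0,0],"fingers":1},{"translation":[0,0,115],"rot":[0,0,0],"fingers":1},{"translation":[0,0,115],"rot":[0,0,0],"fingers":1},{"translation":[0,0,115],"rot":[0,0,0],"fingers":1},{"translation":[0,0,115],"rot":[0,0,0],"fingers":1}])

```text
t: 3.32
ee_pos: [0.6167, 0.031, 0.1865]
ee_rot: [[-0.995, 0.101, 0.002], [0.101, 0.995, 0.0], [-0.002, 0.0, -1.0]]
wrist_force: [-0.1, 1.1, 6.4]
finger_gap: 0.0586
```

drive_tool(targets=[{"translation":[0,0,-3],"rot":[0,0,0],"fingers":1},{"translation":[0,0,-8],"rot":[0,0,0],"fingers":1},{"translation":[0,0,-16],"rot":[0,0,0],"fingers":1},{"translation":[0,0,-28],"rot":[0,0,0],"fingers":1},{"translation":[0,0,-42],"rot":[0,0,0],"fingers":1},{"translation":[0,0,-56],"rot":[0,0,0],"fingers":1},{"translation":[0,0,-70],"rot":[0,0,0],"fingers":1},{"translation":[0,0,-82],"rot":[0,0,0],"fingers":1},{"translation":[0,0,-88],"rot":[0,0,0],"fingers":1},{"translation":[0,0,-90],"rot":[0,0,0],"fingers":1},{"translation":[0,0,-90],"rot":[0,0,0],"fingers":1}])

```text
t: 4.23
ee_pos: [0.6164, 0.0308, 0.2756]
ee_rot: [[-0.995, 0.101, 0.001], [0.101, 0.995, -0.0], [-0.001, -0.0, -1.0]]
wrist_force: [-0.5, 0.1, -1.2]
finger_gap: 0.0584
```

```bash
python3 -c "
from h import *
o=get_obs();print(o['ee_pos'],o['wrist_force'],o['finger_gap'])
goto([.461,-.325,.275],84.2)
d=dict(np.load('pics/top0.npz'));P=cloud(d)
for u,v in [(392,206),(440,213),(430,277),(382,271)]: print(P[v,u].round(3))"
```

```text
[0.61641691 0.03077423 0.27563165] [-0.52384486  0.12477084 -1.15274055] 0.05841928288552687
move mm [ 118.7 -369.6    0.6] rot deg [-0.    0.04  0.01]
[ 0.576 -0.264  0.002]
[ 0.557 -0.422  0.   ]
[ 0.351 -0.387  0.003]
[ 0.366 -0.234  0.   ]
```

drive_tool(targets=[{"translation":[2,-5,0],"rot":[0,0,0],"fingers":1},{"translation":[5,-15,0],"rot":[0,0,0],"fingers":1},{"translation":[10,-32,0],"rot":[0,0,0],"fingers":1},{"translation":[17,-54,0],"rot":[0,0,0],"fingers":1},{"translation":[25,-79,0],"rot":[0,0,0],"fingers":1},{"translation":[34,-106,0],"rot":[0,0,0],"fingers":1},{"translation":[43,-134,0],"rot":[0,0,0],"fingers":1},{"translation":[52,-162,0],"rot":[0,0,0],"fingers":1},{"translation":[61,-190,0],"rot":[0,0,0],"fingers":1},{"translation":[70,-218,0],"rot":[0,0,0],"fingers":1},{"translation":[79,-246,0],"rot":[0,0,0],"fingers":1},{"translation":[88,-274,0],"rot":[0,0,0],"fingers":1},{"translation":[96,-301,0],"rot":[0,0,0],"fingers":1},{"translation":[104,-326,0],"rot":[0,0,0],"fingers":1},{"translation":[110,-346,0],"rot":[0,0,0],"fingers":1},{"translation":[115,-360,0],"rot":[0,0,0],"fingers":1},{"translation":[118,-368,0],"rot":[0,0,0],"fingers":1},{"translation":[118,-371,0],"rot":[0,0,0],"fingers":1},{"translation":[118,-371,0],"rot":[0,0,0],"fingers":1}])

```text
t: 5.82
ee_pos: [0.461, -0.3268, 0.2749]
ee_rot: [[-0.995, 0.102, -0.0], [0.102, 0.995, 0.0], [0.0, 0.0, -1.0]]
wrist_force: [0.2, 0.0, -2.7]
finger_gap: 0.0586
```

```bash
python3 -c "
from h import *
o=get_obs();print(o['ee_pos'],o['wrist_force'],o['finger_gap'],o['joint_pos'])
im=snap('scene','s1'); A=cloud(im).reshape(-1,3); p=o['ee_pos']
s=A[(np.hypot(*(A[:,:2]-p[:2]).T)<.045)&(A[:,2]<p[2]-.025)&(A[:,2]>.1)]; print(len(s),np.percentile(s[:,2],[0,1,5,50,100]))
cv2.imwrite('pics/s1c.png',cv2.resize(im['color'][60:260,180:440,::-1],None,fx=3,fy=3))
goto([.462,-.326,.064])"
```

```text
[ 0.46104599 -0.32681598  0.27491764] [ 0.22928584  0.03866167 -2.7411521 ] 0.05855671363863357 [-4.38391626e+01  1.60608709e+01  6.09680691e+00  8.00721636e+01
  1.91264854e-03 -3.79922234e+01]
169 [0.21893578 0.21980008 0.22294221 0.23547693 0.24990312]
move mm [-6.000e-01  2.000e-01  2.111e+02]
```

View pics/s1c.png

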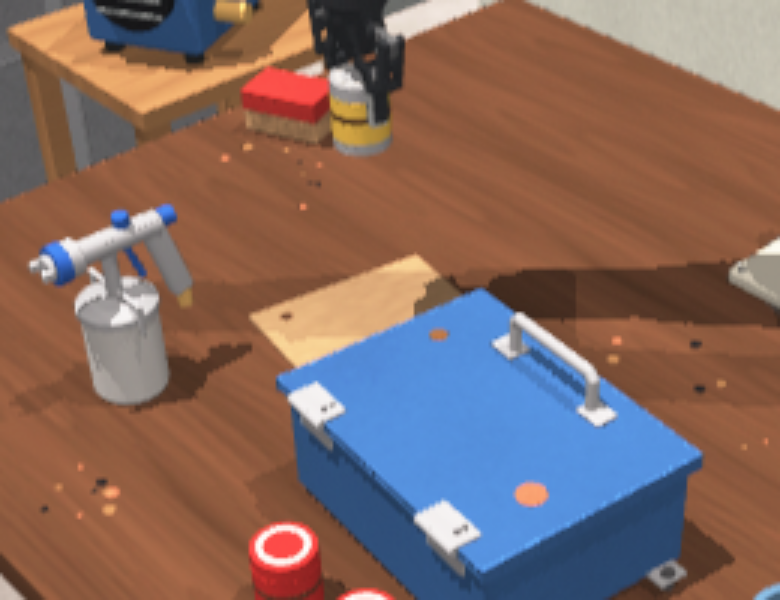

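The tin is held upright at crop (360,110), with no slip: the gap is 58.6 mm and the force about 2.4 N. Now I'll lower it.

drive_tool(targets=[{"translation":[0,0,5],"rot":[0,0,0],"fingers":1},{"translation":[0,0,16],"rot":[0,0,0],"fingers":1},{"translation":[0,0,34],"rot":[0,0,0],"fingers":1},{"translation":[0,0,56],"rot":[0,0,0],"fingers":1},{"translation":[0,0,79],"rot":[0,0,0],"fingers":1},{"translation":[0,0,102],"rot":[0,0,0],"fingers":1},{"translation":[0,0,125],"rot":[0,0,0],"fingers":1},{"translation":[0,0,146],"rot":[0,0,0],"fingers":1},{"translation":[0,0,165],"rot":[0,0,0],"fingers":1},{"translation":[0,0,180],"rot":[0,0,0],"fingers":1},{"translation":[0,0,191],"rot":[0,0,0],"fingers":1},{"translation":[0,0,199],"rot":[0,0,0],"fingers":1},{"translation":[0,0,204],"rot":[0,0,0],"fingers":1},{"translation":[0,0,207],"rot":[0,0,0],"fingers":1},{"translation":[0,0,210],"rot":[0,0,0],"fingers":1},{"translation":[0,0,212],"rot":[0,0,0],"fingers":1},{"translation":[0,0,214],"rot":[0,0,0],"fingers":1},{"translation":[0,0,215],"rot":[0,0,0],"fingers":1},{"translation":[0,0,216],"rot":[0,0,0],"fingers":1},{"translation":[0,0,216],"rot":[0,0,0],"fingers":1}])

```text
t: 7.53
ee_pos: [0.4615, -0.3264, 0.0593]
ee_rot: [[-0.995, 0.101, 0.0], [0.101, 0.995, -0.0], [-0.0, -0.0, -1.0]]
wrist_force: [0.1, 0.9, -2.5]
finger_gap: 0.0588
```

drive_tool(targets=[{"translation":[0,0,0.7],"rot":[0,0,0],"fingers":1},{"translation":[0,0,1.4],"rot":[0,0,0],"fingers":1},{"translation":[0,0,2.1],"rot":[0,0,0],"fingers":1},{"translation":[0,0,2.8],"rot":[0,0,0],"fingers":1},{"translation":[0,0,3.5],"rot":[0,0,0],"fingers":1},{"translation":[0,0,4],"rot":[0,0,0],"fingers":1},{"translation":[0,0,4],"rot":[0,0,0],"fingers":1}])

```text
t: 8.12
ee_pos: [0.4615, -0.3264, 0.0552]
ee_rot: [[-0.995, 0.101, -0.0], [0.101, 0.995, 0.0], [0.0, 0.0, -1.0]]
wrist_force: [-0.3, -0.2, -1.0]
finger_gap: 0.0585
```

drive_tool(targets=[{"translation":[0,0,0.4],"rot":[0,0,0],"fingers":1},{"translation":[0,0,0.8],"rot":[0,0,0],"fingers":1},{"translation":[0,0,0.8],"rot":[0,0,0],"fingers":1}])

```text
t: 8.37
ee_pos: [0.4615, -0.3264, 0.0546]
ee_rot: [[-0.995, 0.101, 0.0], [0.101, 0.995, -0.0], [-0.0, -0.0, -1.0]]
wrist_force: [-0.6, -0.2, 1.0]
finger_gap: 0.0588
```

The force has risen from -2.7 to +1 N, so the tin has touched down. I'll release and then retreat upward.

drive_tool(targets=[{"translation":[0,0,0],"rot":[0,0,0],"fingers":0.2},{"translation":[0,0,0],"rot":[0,0,0],"fingers":0.1},{"translation":[0,0,0],"rot":[0,0,0],"fingers":0},{"translation":[0,0,0],"rot":[0,0,0],"fingers":0},{"translation":[0,0,0],"rot":[0,0,0],"fingers":0},{"translation":[0,0,0],"rot":[0,0,0],"fingers":0},{"translation":[0,0,-5],"rot":[0,0,0],"fingers":0},{"translation":[0,0,-16],"rot":[0,0,0],"fingers":0},{"translation":[0,0,-34],"rot":[0,0,0],"fingers":0},{"translation":[0,0,-60],"rot":[0,0,0],"fingers":0},{"translation":[0,0,-90],"rot":[0,0,0],"fingers":0},{"translation":[0,0,-120],"rot":[0,0,0],"fingers":0},{"translation":[0,0,-150],"rot":[0,0,0],"fingers":0},{"translation":[0,0,-180],"rot":[0,0,0],"fingers":0},{"translation":[0,0,-205],"rot":[0,0,0],"fingers":0},{"translation":[0,0,-222],"rot":[0,0,0],"fingers":0},{"translation":[0,0,-228],"rot":[0,0,0],"fingers":0},{"translation":[0,0,-230],"rot":[0,0,0],"fingers":0}])

```text
t: 9.87
ee_pos: [0.4617, -0.3266, 0.2857]
ee_rot: [[-0.995, 0.101, 0.002], [0.101, 0.995, -0.001], [-0.002, -0.001, -1.0]]
wrist_force: [0.3, -0.1, 0.9]
finger_gap: 0.0853
```

```bash
python3 -c "
from h import *
im=snap('wrist','w1'); A=cloud(im).reshape(-1,3)
s=A[(np.hypot(A[:,0]-.461,A[:,1]+.326)<.05)&(A[:,2]<.1)&(A[:,2]>.06)]
print(len(s)); s=s[s[:,2]>.074];print(s.mean(0),s[:,2].std(),cv2.minEnclosingCircle(s[:,:2].astype(np.float32)))
goto([.5235,.010,.28],174.2)"
```

```text
2813
[ 0.45914393 -0.32671788  0.08035341] 0.0009747569490327794 ((0.4601938724517822, -0.3268449604511261), 0.029876312240958214)
move mm [-27.8 341.    4.7] rot deg [-4.000e-02  0.000e+00 -8.998e+01]
```

View pics/w1.png

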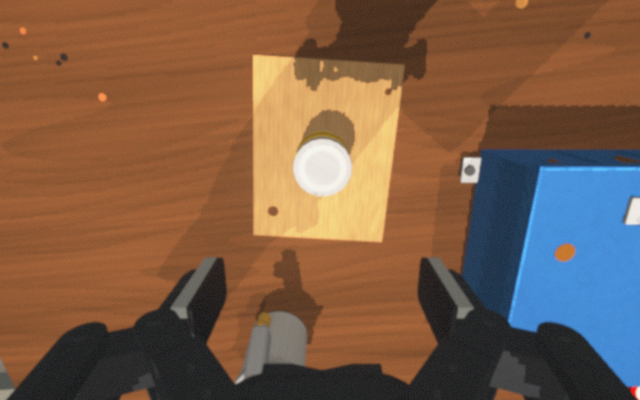

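The wrist view shows the tin upright at the card's middle, at (323,165) with its top at 80 mm. I'll move over the handle and turn the jaws across the bar.

drive_tool(targets=[{"translation":[0,4,0],"rot":[0,0,-3],"fingers":0},{"translation":[-1,14,0],"rot":[0,0,-9],"fingers":0},{"translation":[-3,32,0],"rot":[0,0,-15],"fingers":0},{"translation":[-5,56,0],"rot":[0,0,-21],"fingers":0},{"translation":[-7,82,0],"rot":[0,0,-27],"fingers":0},{"translation":[-9,108,0],"rot":[0,0,-33],"fingers":0},{"translation":[-11,134,0],"rot":[0,0,-39],"fingers":0},{"translation":[-13,160,0],"rot":[0,0,-45],"fingers":0},{"translation":[-15,186,0],"rot":[0,0,-51],"fingers":0},{"translation":[-17,212,0],"rot":[0,0,-57],"fingers":0},{"translation":[-19,238,0],"rot":[0,0,-63],"fingers":0},{"translation":[-21,264,0],"rot":[0,0,-69],"fingers":0},{"translation":[-23,288,0],"rot":[0,0,-75],"fingers":0},{"translation":[-25,308,0],"rot":[0,0,-81],"fingers":0},{"translation":[-27,324,2],"rot":[0,0,-86],"fingers":0},{"translation":[-28,335,4],"rot":[0,0,-89],"fingers":0},{"translation":[-28,340,5],"rot":[0,0,-90],"fingers":0},{"translation":[-28,341,5],"rot":[0,0,-90],"fingers":0},{"translation":[-28,341,5],"rot":[0,0,-90],"fingers":0}])

```text
t: 11.5
ee_pos: [0.5235, 0.01, 0.2787]
ee_rot: [[-0.102, -0.995, -0.001], [-0.995, 0.102, 0.0], [0.0, 0.001, -1.0]]
wrist_force: [-0.0, 0.1, -0.4]
finger_gap: 0.0852
```

```bash
python3 -c "
from h import *
o=get_obs();print(o['ee_pos'],o['joint_pos'].round(1),o['wrist_force'])
im=snap('wrist','w2'); A=cloud(im).reshape(-1,3)
h=A[(abs(A[:,2]-.178)<.008)&(np.hypot(A[:,0]-.524,A[:,1]-.01)<.075)]
print(len(h)); print(h.mean(0),h[:,2].max(),cv2.minAreaRect(h[:,:2].astype(np.float32)))
l=A[(abs(A[:,2]-.136)<.008)&(abs(A[:,0]-.6)<.2)&(abs(A[:,1])<.2)]; print(l[:,2].mean())
goto([.5235,.010,.179],174.2)"
```

```text
[0.52345938 0.0100071  0.27868293] [ -8.1  11.9   1.   79.2  -0.  -92.2] [-0.00618232  0.12268637 -0.44912863]
2669
[ 5.17003957e-01 -2.53838133e-05  1.81123038e-01] 0.1847415551361187 ((0.5174282193183899, 0.00707867369055748), (0.12079349905252457, 0.011544961482286453), 84.11107635498047)
0.13706670338011978
move mm [ -0.4  -0.1 100. ] rot deg [ 0.06 -0.01 -0.08]
```

View pics/w2.png

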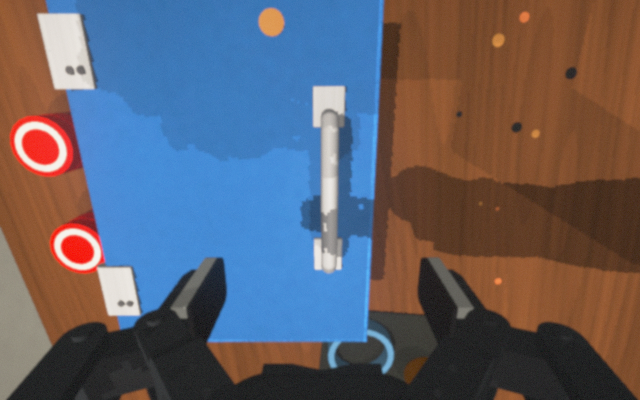

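The bar runs from (330,115) to (330,265) between the jaws. This reading is 6 mm from my earlier one, so I'll check it against the saved frames.

```bash
python3 -c "
from h import *
b=np.radians(84.15); ex=np.array([np.sin(b),-np.cos(b)]); ey=np.array([np.cos(b),np.sin(b)])
for n in ['top0','scene0','w0','w2']:
    im=dict(np.load('pics/'+n+'.npz')); A=cloud(im).reshape(-1,3); q=A[:,:2]-[.5225,.009]; x=q@ex; y=q@ey
    h=(abs(A[:,2]-.179)<.009)&(abs(x)<.025)&(abs(y)<.075); l=(abs(A[:,2]-.136)<.006)&(abs(y)<.04)&(abs(x)<.1); H=(abs(A[:,2]-.136)<.006)&(abs(x-.05)<.05)&(abs(y)<.2)
    print(n,h.sum(),'x',np.percentile(x[h],[2,50,98]).round(4),'y',np.percentile(y[h],[1,99]).round(4),'front edge',x[l].min().round(4),'lid y',np.percentile(y[H],[0.2,99.8]).round(3),'topz',np.percentile(A[h,2],95))
"
```

```text
top0 176 x [-0.0103 -0.0048  0.001 ] y [-0.0591  0.0577] front edge -0.0426 lid y [-0.158  0.157] topz 0.184798915747992
scene0 147 x [-0.0049  0.0027  0.007 ] y [-0.0535  0.0585] front edge -0.0389 lid y [-0.158  0.16 ] topz 0.1798498092807073
w0 3253 x [-0.0104 -0.0046  0.0008] y [-0.059   0.0563] front edge -0.0428 lid y [-0.159  0.155] topz 0.18360953795965476
w2 2669 x [-0.0103 -0.0045  0.0009] y [-0.0612  0.0527] front edge -0.0427 lid y [-0.136  0.155] topz 0.18336443573243263
```

Three frames agree that the bar is at (0.518, 0.009), so the shift is (1.5, 5.4, 100). I'll descend and close gradually.

drive_tool(targets=[{"translation":[0,2,8],"rot":[0,0,0],"fingers":0},{"translation":[1,4,25],"rot":[0,0,0],"fingers":0},{"translation":[1.5,5.4,45],"rot":[0,0,0],"fingers":0},{"translation":[1.5,5.4,64],"rot":[0,0,0],"fingers":0},{"translation":[1.5,5.4,80],"rot":[0,0,0],"fingers":0},{"translation":[1.5,5.4,92],"rot":[0,0,0],"fingers":0.2},{"translation":[1.5,5.4,98],"rot":[0,0,0],"fingers":0.4},{"translation":[1.5,5.4,100],"rot":[0,0,0],"fingers":0.5},{"translation":[1.5,5.4,100],"rot":[0,0,0],"fingers":0.6},{"translation":[1.5,5.4,100],"rot":[0,0,0],"fingers":0.7},{"translation":[1.5,5.4,100],"rot":[0,0,0],"fingers":0.75},{"translation":[1.5,5.4,100],"rot":[0,0,0],"fingers":0.8},{"translation":[1.5,5.4,100],"rot":[0,0,0],"fingers":0.85},{"translation":[1.5,5.4,100],"rot":[0,0,0],"fingers":0.9},{"translation":[1.5,5.4,100],"rot":[0,0,0],"fingers":1},{"translation":[1.5,5.4,100],"rot":[0,0,0],"fingers":1},{"translation":[1.5,5.4,100],"rot":[0,0,0],"fingers":1},{"translation":[1.5,5.4,100],"rot":[0,0,0],"fingers":1}])

```text
t: 13.05
ee_pos: [0.518, 0.0091, 0.1801]
ee_rot: [[-0.101, -0.995, 0.0], [-0.995, 0.101, -0.0], [0.0, -0.0, -1.0]]
wrist_force: [-2.9, -0.3, 4.8]
finger_gap: 0.0099
```

```bash
python3 -c "
from h import *
o=get_obs();print(o['ee_pos'],o['joint_pos'].round(1),o['wrist_force'],o['finger_gap'])
p=np.array(o['ee_pos']); b=np.radians(84.15); ex=np.array([np.sin(b),-np.cos(b),0])
for a in [1,2,4,6,8,9,9.7]:
    t=np.radians(a); v=np.array([-.201,.042]); 
    c=np.cos(t);s=np.sin(t); # lid front rises: rotation taking -x towards +z
    w=np.array([c*v[0]+s*v[1],-s*v[0]+c*v[1]])-v
    # TCP 3mm behind grasp along -tool z
    tz=np.array([s*.003,c*.003-.003]); w=w+tz
    d=ex*w[0]+np.array([0,0,w[1]]); print(a,'edge',round(239*s),end=' ')
    goto(p+d,174.2,a)
"
```

```text
[0.51801005 0.00912719 0.18006419] [ -8.3  13.6 -11.3  65.1  -0.  -92.5] [-2.93504526 -0.25030134  4.77848011] 0.009857053753426489
1 edge 4 move mm [ 0.  -0.8 -3.5] rot deg [-1.02 -0.01  0.02]
2 edge 8 move mm [ 0.  -1.7 -7. ] rot deg [-2.02 -0.01  0.02]
4 edge 17 move mm [  0.   -3.6 -13.9] rot deg [-4.02 -0.01  0.02]
6 edge 25 move mm [  0.   -5.8 -20.8] rot deg [-6.02 -0.01  0.02]
8 edge 33 move mm [  0.   -8.2 -27.5] rot deg [-8.02 -0.01  0.02]
9 edge 37 move mm [  0.   -9.5 -30.9] rot deg [-9.02 -0.01  0.02]
9.7 edge 40 move mm [  0.  -10.5 -33.2] rot deg [-9.72 -0.01  0.02]
```

The bar is gripped centrally. Next is a slow pull along the hinge arc, turning with the lid.

drive_tool(targets=[{"translation":[0,-0.1,-0.5],"rot":[-0.15,0,0],"fingers":1},{"translation":[0,-0.3,-1.2],"rot":[-0.35,0,0],"fingers":1},{"translation":[0,-0.5,-1.9],"rot":[-0.55,0,0],"fingers":1},{"translation":[0,-0.6,-2.6],"rot":[-0.75,0,0],"fingers":1},{"translation":[0,-0.8,-3.5],"rot":[-1,0,0],"fingers":1},{"translation":[0,-0.8,-3.5],"rot":[-1,0,0],"fingers":1}])

```text
t: 13.55
ee_pos: [0.5185, 0.0091, 0.182]
ee_rot: [[-0.101, -0.995, -0.02], [-0.995, 0.101, 0.002], [-0.0, 0.02, -1.0]]
wrist_force: [-3.4, -0.2, -10.1]
finger_gap: 0.0097
```

drive_tool(targets=[{"translation":[0,-0.2,-0.7],"rot":[-0.2,0,0],"fingers":1},{"translation":[0,-0.3,-1.4],"rot":[-0.4,0,0],"fingers":1},{"translation":[0,-0.5,-2.1],"rot":[-0.6,0,0],"fingers":1},{"translation":[0,-0.7,-2.8],"rot":[-0.8,0,0],"fingers":1},{"translation":[0,-0.9,-3.5],"rot":[-1,0,0],"fingers":1},{"translation":[0,-1.1,-4.5],"rot":[-1.3,0,0],"fingers":1},{"translation":[0,-1.4,-5.5],"rot":[-1.6,0,0],"fingers":1},{"translation":[0,-1.7,-6.5],"rot":[-1.9,0,0],"fingers":1},{"translation":[0,-1.9,-7.5],"rot":[-2.2,0,0],"fingers":1},{"translation":[0,-2.2,-8.5],"rot":[-2.5,0,0],"fingers":1},{"translation":[0,-2.5,-9.5],"rot":[-2.8,0,0],"fingers":1},{"translation":[0,-2.7,-10.4],"rot":[-3,0,0],"fingers":1},{"translation":[0,-2.7,-10.4],"rot":[-3,0,0],"fingers":1}])

```text
t: 14.63
ee_pos: [0.522, 0.0087, 0.195]
ee_rot: [[-0.101, -0.993, -0.068], [-0.995, 0.1, 0.007], [0.0, 0.068, -0.998]]
wrist_force: [-7.6, -0.6, -2.1]
finger_gap: 0.0098
```

```bash
python3 -c "
from h import *
o=get_obs();print(o['ee_pos'],o['wrist_force'],o['ft_torque'],o['finger_gap'])
p=np.array([.518,.0091,.1790]); b=np.radians(84.15); ex=np.array([np.sin(b),-np.cos(b),0])
im=snap('scene','s2'); A=cloud(im).reshape(-1,3); q=A[:,:2]-[.5178,.0095]; x=q@ex[:2]; y=q@np.array([ex[0]*0+np.cos(b),np.sin(b)])
m=(abs(y)>.08)&(abs(y)<.14)&(x>-.03)&(x<.17)&(A[:,2]>.12)&(A[:,2]<.2); k=np.polyfit(x[m],A[m,2],1); print('lid tilt',m.sum(),np.degrees(np.arctan(k[0])),'edge z',np.polyval(k,-.038))
for a in [4,7,9.7]:
    t=np.radians(a); c=np.cos(t);s=np.sin(t); v=np.array([-.201,.045])
    w=np.array([c*v[0]+s*v[1],-s*v[0]+c*v[1]])-v
    print(a,end=' ');goto(p+ex*w[0]+np.array([0,0,w[1]]),174.2,a)
"
```

```text
[0.52198365 0.00874692 0.1950295 ] [-7.62384865 -0.55113967 -2.09119982] [-0.00500145  1.42262794 -0.00373809] 0.00978585531346782
lid tilt 2203 -4.101558281112191 edge z 0.15017322475095757
4 move mm [0.  0.2 2.1] rot deg [-0.1  -0.01  0.02]
7 move mm [ 0.1 -2.4 -8.4] rot deg [-3.1  -0.01  0.02]
9.7 move mm [  0.1  -5.3 -17.6] rot deg [-5.8  -0.01  0.02]
```

The seal is broken. The camera puts the lid tilt at 4.1° and the force is small. I'll continue to about 9.7°.

drive_tool(targets=[{"translation":[0,0.2,-1],"rot":[-0.3,0,0],"fingers":1},{"translation":[0,0,-2.8],"rot":[-0.8,0,0],"fingers":1},{"translation":[0,-0.4,-5],"rot":[-1.4,0,0],"fingers":1},{"translation":[0,-1,-7.5],"rot":[-2.1,0,0],"fingers":1},{"translation":[0,-1.7,-10],"rot":[-2.9,0,0],"fingers":1},{"translation":[0,-2.5,-12.5],"rot":[-3.6,0,0],"fingers":1},{"translation":[0,-3.3,-15],"rot":[-4.3,0,0],"fingers":1},{"translation":[0,-4,-17.2],"rot":[-5,0,0],"fingers":1},{"translation":[0,-4.5,-18.8],"rot":[-5.4,0,0],"fingers":1},{"translation":[0,-4.8,-19.7],"rot":[-5.7,0,0],"fingers":1},{"translation":[0,-4.8,-19.7],"rot":[-5.7,0,0],"fingers":1},{"translation":[0,-4.8,-19.7],"rot":[-5.7,0,0],"fingers":1}])

```text
t: 15.68
ee_pos: [0.5282, 0.0081, 0.2125]
ee_rot: [[-0.101, -0.981, -0.167], [-0.995, 0.099, 0.017], [0.0, 0.168, -0.986]]
wrist_force: [1.0, -0.3, -4.5]
finger_gap: 0.0098
```

```bash
python3 -c "
from h import *
o=get_obs();print(o['t'],o['ee_pos'],o['wrist_force'],o['ft_torque'],o['finger_gap'])
b=np.radians(84.15); ex=np.array([np.sin(b),-np.cos(b),0])
im=snap('scene','s3'); A=cloud(im).reshape(-1,3); q=A[:,:2]-[.5178,.0095]; x=q@ex[:2]; y=q@np.array([np.cos(b),np.sin(b)])
m=(abs(y)>.08)&(abs(y)<.14)&(x>-.03)&(x<.17)&(A[:,2]>.13)&(A[:,2]<.2); k=np.polyfit(x[m],A[m,2],1); t=np.arctan(-k[0]);print('lid tilt',m.sum(),np.degrees(t),'edge rise',239*np.sin(t))
s=A[(np.hypot(A[:,0]-.46,A[:,1]+.327)<.06)&(A[:,2]>.07)&(A[:,2]<.1)]; print('tin',len(s),s.mean(0))
"
```

```text
15.6833 [0.52820294 0.00808809 0.21249418] [ 0.98249528 -0.27840455 -4.49229103] [-0.03415492 -0.37441186  0.06448272] 0.009831535859662593
lid tilt 2314 9.328863841316032 edge rise 38.74212656206544
tin 170 [ 0.46794856 -0.3211615   0.07466126]
```

View pics/s3.png

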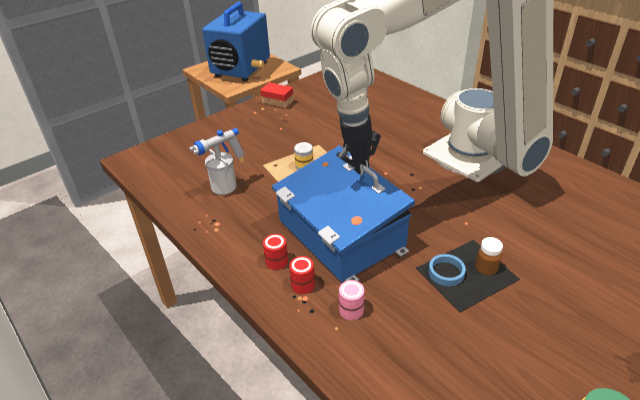

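The lid is ajar by about 39 mm and held at the handle, at (370,180). The tin stands on the card at (303,152), and the jar, tape and gun are unmoved. The load is the lid's weight, about 4.5 N. I'll settle briefly and hand in.

drive_tool(targets=[{"translation":[0,0,0],"rot":[0,0,0],"fingers":1},{"translation":[0,0,0],"rot":[0,0,0],"fingers":1},{"translation":[0,0,0],"rot":[0,0,0],"fingers":1},{"translation":[0,0,0],"rot":[0,0,0],"fingers":1}])

```text
t: 16.07
ee_pos: [0.5282, 0.0081, 0.2127]
ee_rot: [[-0.101, -0.981, -0.167], [-0.995, 0.099, 0.017], [0.0, 0.168, -0.986]]
wrist_force: [2.9, -0.3, -5.9]
finger_gap: 0.0098
```

```bash
python3 -c "
from h import *
o=get_obs();print(o['t'],o['ee_pos'],o['wrist_force'],o['finger_gap']);print(close_job())"
```

```text
16.0667 [0.52824934 0.00807502 0.2126978 ] [ 2.91082113 -0.33740957 -5.86040486] 0.00982687809424773
the job is handed in; nothing more can be done
None
```

The job is done and handed in at 16.1 s; the hand-in reports no verdict. I lifted the yellow-banded tin off the lid and set it upright at the middle of the card. Then I broke the seal with a slow pull on the bow handle, and I'm still holding the lid ajar.

Last checks:
- **Lid:** the camera measured a tilt of about 9.3°, which puts the front edge about 39 mm up. No reading came near the 8 cm limit.
- **Grip:** it was steady, with a finger gap of 9.8 mm and a load of 4.5 to 5.9 N, about the lid's weight.
- **Tin:** it was standing on the card. The close wrist view put its top at 80 mm and its centre within about 2 mm of the card's middle.
- **Jar, tape and gun:** they look unmoved in the last picture; I did not measure them again.

**Readings that disagreed:** my first fit of the handle bar was about 6 mm off, because points from the tin had leaked into it. Three cleaned frames agreed before I gripped. The scene camera still read the bar about 7 mm and the tin up to about 1 cm away from the other cameras. I put this down to its oblique view.

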